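# Make up the decorator's tray and rotate the blue sprinkle stock

## Task

Make up the decorator's tray: in the middle of the empty half of the small metal tray stack three lidded sprinkle tubs straight and well seated, yellow at the bottom, pink on it and blue on top. For the blue one take the oldest stock, the tub at the front (low end) of the sloped blue lane, and load the new blue tub that stands on the counter into that lane behind the remaining one, so that both end rolled down against the front stop and each other. Keep all the tubs from tipping over and leave the two cupcakes on the tray where they are.

Things in the scene. Friction and masses are not known exactly. Their poses are not given: they have to be found in the camera images.
- yellow: Yellow lidded sprinkle tub upright on the counter, about 100 g. All five tubs are alike: tapered round pot, 50 mm across at the foot, 58 mm at height 46; white lid 64 mm across from height 46 to 56 mm. A recess in the lid's top, 58 mm wide and 3 mm deep, takes the foot of the next tub: stacking pitch 53 mm, 4 mm play all round. Origin: centre of the underside; z up its axis.
- pink: Lidded sprinkle tub, pink, same shape, standing upright on the counter. Origin: centre of the underside; z up its axis.
- blue_new: The new blue tub, a green dot in the middle of its blue lid top, same shape, standing upright on the counter. Origin: centre of the underside; z up its axis.
- blue_old: The oldest blue tub, a red dot on its blue lid top, same shape; it stands in the blue lane at the front, against the stop, tilted with the lane. Origin: centre of the underside; z up its axis.
- blue_next: The next blue tub, a white dot on its blue lid top, same shape; it stands in the blue lane behind the oldest, touching it, and rolls down to the stop by itself, slowly (about 1 s), when the front one is taken. Origin: centre of the underside; z up its axis.
- lane: Blue lane: roller chute of a two-lane rack, low end to the robot; tubs roll down it by themselves. Origin: on the rollers, under the foot centre of a tub at the front stop, 52 mm above the counter. x up the slope (0.13 rad), y across, z square to the rollers. Rollers x -26 to 164 mm, room for 3 tubs 64 mm apart; 58 mm wide, side walls 12 mm high, 2 thick, 15 mm stop. Green lane (fixed): 100 mm to +y.
- tray: Small metal baking tray (eighth sheet pan), fixed to the counter, 240 mm along x, 165 mm along y, rim 27 mm high, flat floor 2 mm above the counter. Origin: centre of the underside. Two cupcakes stand in its +x half; the -x half is empty.
- tray_free (a point): The middle of the tray's empty half, on its floor: 60 mm from the tray's centre towards its -x end. The stack goes here.
- cupcake_a: Pink-iced cupcake in a dark brown case, on the tray, 68 mm across, 63 mm high. Origin: centre of the underside. To be left alone.
- cupcake_b: Pale-blue-iced cupcake in a cream case, on the tray, 68 mm across, 63 mm high. Origin: centre of the underside. To be left alone.
There are look-alikes about, which are no part of the job. Of the things that look like the yellow, the larger one is meant.

How it is judged:
By the outcome, as a careful person would: the job done as asked, in the order asked, and still so for the second after the job is handed in, with the robot touching nothing.
It also fails if it takes over 128 s, if anything falls off the work surface, if the arm or the gripper's body presses on something with over 40 N, if the wrist force passes 120 N, or if a joint passes its speed limit or range.

## Robot

A 6-joint arm with a two-finger parallel gripper is mounted at the origin on the work surface. World frame = base frame: x ahead of the robot, y to its left, z up, the work surface at z = 0. Lengths are in mm, angles in rad, forces in N, time in s.
With the tool pointing down it reaches from about 425 to 950 mm from the base axis. Payload 14.7 kg.
Tool frame: the origin (TCP) lies at the very end of the fingers, on their centre line; the grasp point (between the pads) lies 19 mm behind it; z points along the fingers, y is the line along which they close (so a half turn about z gives the same grasp; the last joint's range is limited). The gripper opens to 85 mm and grips with 20 to 120 N. Pads are 22 mm wide; open, the fingers measure 114 mm over their backs; the gripper's body (76 mm by 85 mm) begins 54 mm behind the grasp point. The pads swing forward as they close: fully open they stand 13 mm farther back than shut.
Start: joints at [-1.163, 0.48, 1.596, -0, 1.065, -0.047], TCP at [285.548, -583.913, 231.297] pointing down, gripper open.
Joint ranges: [-2.75, 2.75], [-0.82, 2.05], [0.23, 2.67], [-1.56, 4.7], [0.09, 2.69], [-2.92, 2.92]. Speed limits (rad/s): [1.89, 1.89, 2.39, 3.01, 3.01, 3.01].

## Interface

Orientations are given as a 3x3 rotation matrix whose columns are the frame's x, y, z axes.
In Python, from workcell import manip gives the robot as it stands.
- The arm moves only by the shell command python3 -m inch 'ROWS'. ROWS is JSON, a list of rows, each an object with "jaw": the gripper's target within -1 to 1 (shut at 1, half-way at 0, fully open at -1); "travel": the shift along the tool's x, y, z in mm, a list of three; "angular": the turn, a rotation vector about the tool's x, y, z in degrees, a list of three. In form: [{"jaw": jaw, "travel": [tx, ty, tz], "angular": [wx, wy, wz]}, ...]. A call has exactly 10 rows; each row shifts and turns the commanded pose from where the row before left it, along the tool's axes as they then stand; what a row does not reach is not made up. A row lasts 1/8 s, in which the tool goes at most 62.5 mm and 10.7 degrees, less where a joint would pass 70% of its speed; a pose out of reach is approached as far as the arm can. A call with a gripper value outside its range is refused whole. The fingers move at their own pace and stop on an object; the grip force is fixed at half the most. Time passes only in rows, so rows that do not move let the fingers close, or fill a call up. It gives the time, the measured TCP pose, the force, the opening and the grip force at its end, in the units of the state.
- manip.get_state(): the state, without advancing time (a new reading comes with each control period).
- manip.capture(name): name is "side" or "top" or "wrist"; returns a dict with "color" (480x640x3 uint8, red, green, blue), "camera_matrix" (3x3 intrinsics, pixels), "dist" ([k1, k2, p1, p2, k3] as OpenCV has them; the pictures are not rectified), "cam_to_world" (4x4, takes a point from camera to world coordinates). Camera axes: x right, y down, z forward; pixel columns grow to the right and rows downward; lengths in mm; the calibration is good to about 2 mm. A picture is of the moment at which its call begins. There is no depth.
- manip.close_job(): hands the job in; it is judged then, once.
The state is a dict: "clock": time; "qpos": joint angles; "joint_vel": joint speeds; "tau": joint torques, N m; "tcp_pos": TCP position; "ee_rot": TCP orientation; "wrist_force": force on the tool from outside, world axes, zero at the start; "wrist_torque": the same for the moment, N m; "finger_gap": opening from 0.0 (shut) to 1.0 (fully open); "grasp_force": force on a finger pad.
Only numpy, scipy, OpenCV 4.12 (cv2) and the standard library are available. Lean on these libraries where they do the work, as an engineer would, in place of code of your own. Each camera call takes 0.05 s, during which the arm holds its last target. There are 200 camera calls.

## Working session

There is one attempt and no reset: what is moved stays moved. The work goes in short steps, Python scripts to look and compute and a shell command to move; the robot and the scene stay as the last step left them, time stands still between calls to the robot, and variables do not carry over. Pictures are saved under pics/ and viewed, at most 14 in all, crops included, and the job is handed in when it is done.

```bash
mkdir -p pics
cat > h.py <<'E'
import numpy as np, cv2
from workcell import manip
def cap(n,f=None):
    c=manip.capture(n)
    if f: cv2.imwrite('pics/'+f+'.png',c['color'][:,:,::-1])
    return c
def ray(c,uv):
    K=np.array(c['camera_matrix'],float);d=np.array(c['dist'],float);T=np.array(c['cam_to_world'])
    p=cv2.undistortPoints(np.array([[uv]],float),K,d)[0,0]
    return T[:3,3],T[:3,:3]@np.array([p[0],p[1],1.])
def onz(c,uv,z):
    o,d=ray(c,uv); return o+d*(z-o[2])/d[2]
E
python3 - <<'E'
from h import *
s=manip.get_state();print(s['clock'],s['tcp_pos'],np.round(s['ee_rot'],3).tolist(),s['finger_gap'])
for n in('top','side','wrist'):
    c=cap(n,n+'0');print(n,np.round(c['cam_to_world'],3).tolist(),np.round(c['camera_matrix'],1).tolist())
E
```

```text
0.0 [ 285.37903638 -583.54916717  230.65994607] [[0.898, 0.439, -0.0], [0.439, -0.898, 0.001], [0.0, -0.001, -1.0]] 1.00036162196963
top [[0.116, -0.973, 0.198, 408.806], [-0.993, -0.113, 0.026, -20.643], [-0.003, -0.2, -0.98, 823.167], [0.0, 0.0, 0.0, 1.0]] [[455.8, 0.0, 318.0], [0.0, 455.8, 229.9], [0.0, 0.0, 1.0]]
side [[-0.964, -0.167, 0.205, 331.613], [-0.265, 0.572, -0.776, 838.222], [0.012, -0.803, -0.596, 728.357], [0.0, 0.0, 0.0, 1.0]] [[529.0, 0.0, 319.3], [0.0, 529.0, 242.8], [0.0, 0.0, 1.0]]
wrist [[0.438, -0.862, -0.255, 349.866], [-0.899, -0.421, -0.123, -551.515], [-0.002, 0.283, -0.959, 373.278], [0.0, 0.0, 0.0, 1.0]] [[332.2, 0.0, 313.2], [0.0, 332.2, 239.4], [0.0, 0.0, 1.0]]
```

View pics/top0.png

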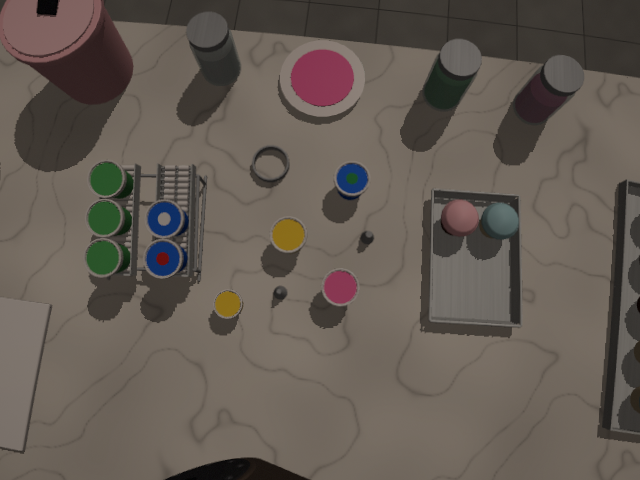

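View pics/side0.png

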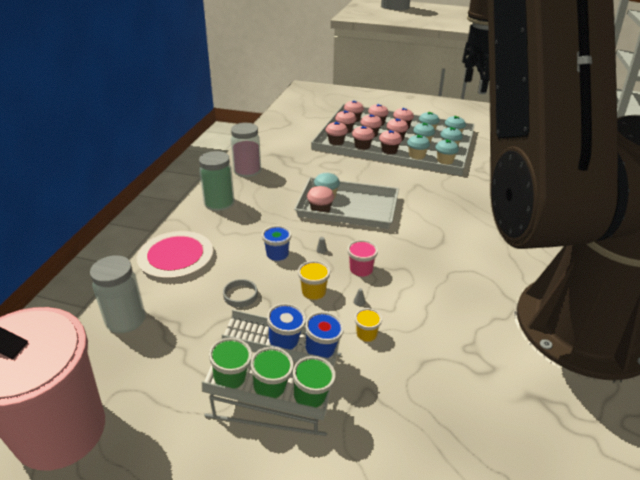

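The top view shows two yellow tubs. The one at (288,234) is larger than the one at (228,304), so it is the one meant. The pink tub is at (340,287), and the pink disc at (322,78) is only a plate. The new blue tub (green dot) is at (352,179), the lane tubs are red-dot (163,259) and white-dot (165,218), and the tray spans about (430–520, 190–325).

```bash
cat > m.py <<'E'
from h import *
def blobs(img,name,amin=60):
    h=cv2.cvtColor(img,cv2.COLOR_RGB2HSV)
    R={'yellow':((18,150,90),(32,255,255)),'pink':((160,130,90),(176,255,255)),'blue':((108,150,60),(125,255,255)),'green':((50,120,40),(75,255,255))}[name]
    m=cv2.inRange(h,*R)
    cs,_=cv2.findContours(m,cv2.RETR_EXTERNAL,cv2.CHAIN_APPROX_NONE)
    return [(cv2.fitEllipse(c),cv2.contourArea(c)) for c in cs if cv2.contourArea(c)>amin]
E
python3 - <<'E'
from m import *
c=cap('top')
im=c['color']
for n in('yellow','pink','blue'):
    for e,a in blobs(im,n):
        print(n,np.round(e[0],1),np.round(e[1],1),int(a),np.round(onz(c,e[0],53),1))
cs=cap('side')
h=[cv2.cvtColor(x['color'],cv2.COLOR_RGB2HSV) for x in(c,cs)]
def near(hs,box,lo,hi):
    x0,y0,x1,y1=box;m=cv2.inRange(hs[y0:y1,x0:x1],lo,hi);M=cv2.moments(m,True);return (M['m10']/M['m00']+x0,M['m01']/M['m00']+y0)
def tri(a,b):
    o1,d1=ray(c,a);o2,d2=ray(cs,b)
    t=np.linalg.lstsq(np.c_[d1,-d2],o2-o1,rcond=None)[0];p,q=o1+d1*t[0],o2+d2*t[1];return (p+q)/2,np.linalg.norm(p-q)
for nm,b1,b2,lo,hi in(('red',(153,249,173,269),(314,318,334,336),(0,150,80),(8,255,255)),('white',(155,210,175,229),(277,310,296,325),(0,0,110),(180,80,255)),('gdot',(342,170,362,189),(267,228,287,243),(50,100,40),(80,255,255))):
    a=near(h[0],b1,lo,hi);b=near(h[1],b2,lo,hi);print(nm,a,b,tri(a,b))
# tray rim outer corners (rough, z=27)
for uv in((431,190),(519,193),(429,321),(521,326)): print(uv,np.round(onz(c,uv,27),1))
v=im.copy()[:,:,::-1]
a=cv2.resize(v[180:340,410:540],None,fx=3.5,fy=3.5,interpolation=3);b=cv2.resize(v[200:330,205:305],None,fx=3.4,fy=3.4,interpolation=3)
H=max(a.shape[0],b.shape[0]);o=np.zeros((H,a.shape[1]+b.shape[1],3),np.uint8);o[:a.shape[0],:a.shape[1]]=a;o[:b.shape[0],a.shape[1]:]=b
cv2.imwrite('pics/crop1.png',o);print(o.shape)
E
```

```text
yellow [227.3 303.5] [23.6 24.3] 448 [421.8 136.6  53. ]
yellow [287.8 234.2] [29.8 30.5] 711 [551.1  50.6  53. ]
pink [339.9 286.8] [30.2 30.9] 731 [471.8 -47.9  53. ]
pink [321.9  77.4] [54.9 61.2] 2640 [854.3  26.4  53. ]
blue [162.5 258.2] [31.4 32.8] 808 [484.3 260.   53. ]
blue [163.7 218.6] [31.2 32.2] 786 [553.5 270.7  53. ]
blue [351.6 178. ] [27.9 29. ] 632 [664.4 -48.2  53. ]
red (162.26, 258.52) (323.962962962963, 326.05555555555554) (array([479.16826109, 242.19655688, 102.60511043]), np.float64(0.3786347187265977))
white (163.56140350877192, 218.5263157894737) (286.0769230769231, 317.4423076923077) (array([542.48685793, 248.77692484, 111.38245013]), np.float64(0.3201843255230348))
gdot (351.6666666666667, 178.22619047619048) (276.14285714285717, 234.28571428571428) (array([664.80096804, -48.45413272,  50.44591259]), np.float64(0.262674277170486))
(431, 190) [ 667.4 -195.4   27. ]
(519, 193) [ 681.4 -358.7   27. ]
(429, 321) [ 432.8 -208.1   27. ]
(521, 326) [ 441.2 -369.8   27. ]
(560, 795, 3)
```

View pics/crop1.png

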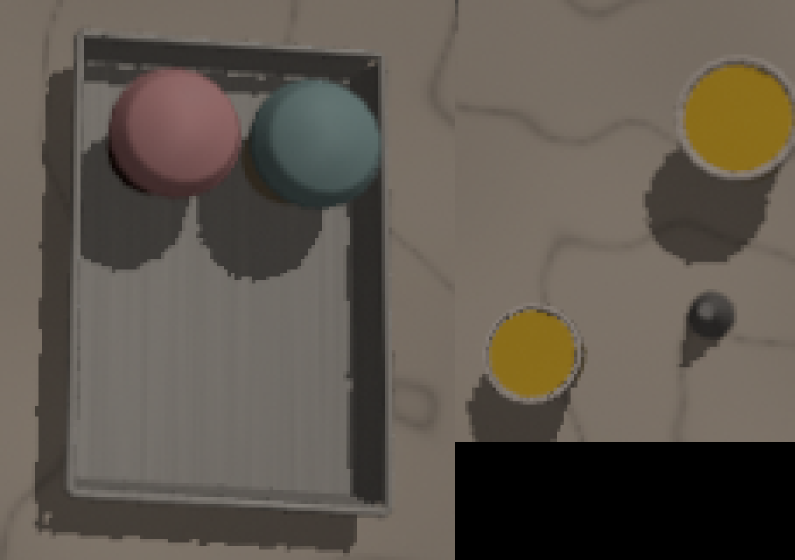

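Confirmed: the yellow tub at (288,234) is clearly larger (30 px disc against 24 px), so I'll take it. The tray corners put its centre at about (554,-284) with a yaw of 0.05, so tray_free is about (494,-287).

```bash
python3 -m inch '[{"jaw":-1,"travel":[0,0,0],"angular":[0,0,8.7]},{"jaw":-1,"travel":[0,0,0],"angular":[0,0,8.7]},{"jaw":-1,"travel":[0,0,0],"angular":[0,0,8.65]},{"jaw":-1,"travel":[22,-52,0],"angular":[0,0,0]},{"jaw":-1,"travel":[22,-52,0],"angular":[0,0,0]},{"jaw":-1,"travel":[22,-52,0],"angular":[0,0,0]},{"jaw":-1,"travel":[22,-52,0],"angular":[0,0,0]},{"jaw":-1,"travel":[22,-52,0],"angular":[0,0,0]},{"jaw":-1,"travel":[22,-52,0],"angular":[0,0,0]},{"jaw":-1,"travel":[22,-52,0],"angular":[0,0,0]}]'
```

```text
clock: 1.5
tcp_pos: [440.0, -218.2, 231.4]
ee_rot: [[1.0, -0.0, 0.0], [-0.0, -1.0, -0.0], [0.0, 0.0, -1.0]]
wrist_force: [1.2, -0.6, 0.3]
finger_gap: 1.004
grasp_force: 0.0
```

```bash
python3 -m inch '[{"jaw":-1,"travel":[18.5,-44.8,0],"angular":[0,0,0]},{"jaw":-1,"travel":[18.5,-44.8,0],"angular":[0,0,0]},{"jaw":-1,"travel":[18.5,-44.8,0],"angular":[0,0,0]},{"jaw":-1,"travel":[18.5,-44.8,0],"angular":[0,0,0]},{"jaw":-1,"travel":[18.5,-44.8,0],"angular":[0,0,0]},{"jaw":-1,"travel":[18.5,-44.8,0],"angular":[0,0,0]},{"jaw":-1,"travel":[0,0,30],"angular":[0,0,0]},{"jaw":-1,"travel":[0,0,30],"angular":[0,0,0]},{"jaw":-1,"travel":[0,0,20],"angular":[0,0,0]},{"jaw":-1,"travel":[0,0,0],"angular":[0,0,0]}]'
python3 - <<'E'
from m import *
c=cap('wrist','w1');s=manip.get_state();print(s['tcp_pos'],s['clock'])
for e,a in blobs(c['color'],'yellow'): print(np.round(e[0],1),np.round(e[1],1),onz(c,e[0],53))
E
```

```text
clock: 2.75
tcp_pos: [549.5, 48.9, 150.1]
ee_rot: [[1.0, 0.0, -0.003], [0.0, -1.0, -0.0], [-0.003, 0.0, -1.0]]
wrist_force: [-0.7, 0.0, 0.3]
finger_gap: 1.0
grasp_force: 0.0
[550.21582378  48.9324803  151.15826594] 2.8
[216.8 374.8] [36.3 38.3] [429.27695453 132.23212916  53.        ]
[229.5 344.4] [21.8 34.9] [459.15781355 119.21374941  53.        ]
[310.7 239.3] [68.7 71.5] [550.08045118  51.56820032  53.        ]
```

View pics/w1.png

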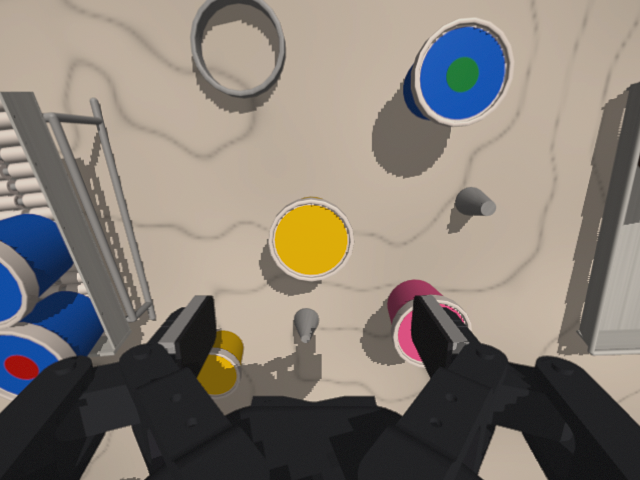

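```bash
python3 -m inch '[{"jaw":-1,"travel":[0,-2,20],"angular":[0,0,0]},{"jaw":-1,"travel":[0,0,30],"angular":[0,0,0]},{"jaw":-1,"travel":[0,0,30],"angular":[0,0,0]},{"jaw":-1,"travel":[0,0,25],"angular":[0,0,0]},{"jaw":-1,"travel":[0,0,15],"angular":[0,0,0]},{"jaw":-1,"travel":[0,0,0],"angular":[0,0,0]},{"jaw":1,"travel":[0,0,0],"angular":[0,0,0]},{"jaw":1,"travel":[0,0,0],"angular":[0,0,0]},{"jaw":1,"travel":[0,0,0],"angular":[0,0,0]},{"jaw":1,"travel":[0,0,0],"angular":[0,0,0]}]'
```

```text
clock: 4.05
tcp_pos: [551.3, 50.9, 32.9]
ee_rot: [[1.0, 0.0, 0.002], [0.0, -1.0, 0.0], [0.002, -0.0, -1.0]]
wrist_force: [-3.1, -1.2, 14.7]
finger_gap: 0.72
grasp_force: 61.5
```

```bash
python3 -m inch '[{"jaw":1,"travel":[0,0,-15],"angular":[0,0,0]},{"jaw":1,"travel":[0,0,-35],"angular":[0,0,0]},{"jaw":1,"travel":[0,0,-40],"angular":[0,0,0]},{"jaw":1,"travel":[-3,20,-20],"angular":[0,0,0]},{"jaw":1,"travel":[-7,42,0],"angular":[0,0,0]},{"jaw":1,"travel":[-7,42,0],"angular":[0,0,0]},{"jaw":1,"travel":[-7,42,0],"angular":[0,0,0]},{"jaw":1,"travel":[-7,42,0],"angular":[0,0,0]},{"jaw":1,"travel":[-7,42,0],"angular":[0,0,0]},{"jaw":1,"travel":[-7,42,0],"angular":[0,0,0]}]'
python3 -m inch '[{"jaw":1,"travel":[-8,42,0],"angular":[0,0,0]},{"jaw":1,"travel":[-4,23,0],"angular":[0,0,0]},{"jaw":1,"travel":[0,0,0],"angular":[0,0,0]},{"jaw":1,"travel":[0,0,20],"angular":[0,0,0]},{"jaw":1,"travel":[0,0,20],"angular":[0,0,0]},{"jaw":1,"travel":[0,0,20],"angular":[0,0,0]},{"jaw":1,"travel":[0,0,0],"angular":[0,0,0]},{"jaw":1,"travel":[0,0,0],"angular":[0,0,0]},{"jaw":1,"travel":[0,0,0],"angular":[0,0,0]},{"jaw":1,"travel":[0,0,0],"angular":[0,0,0]}]'
python3 - <<'E'
from h import *
c=cap('wrist','w2');s=manip.get_state();print(s['tcp_pos'])
E
```

```text
clock: 5.3
tcp_pos: [505.4, -222.5, 142.7]
ee_rot: [[1.0, 0.0, 0.001], [0.0, -1.0, -0.001], [0.001, 0.001, -1.0]]
wrist_force: [1.6, -0.1, -1.7]
finger_gap: 0.721
grasp_force: 65.9
clock: 6.55
tcp_pos: [493.8, -286.2, 82.0]
ee_rot: [[1.0, 0.0, 0.001], [0.0, -1.0, -0.0], [0.001, 0.0, -1.0]]
wrist_force: [0.1, -0.0, -1.7]
finger_gap: 0.718
grasp_force: 65.9
[ 493.76174263 -286.22479209   81.83421926]
```

View pics/w2.png

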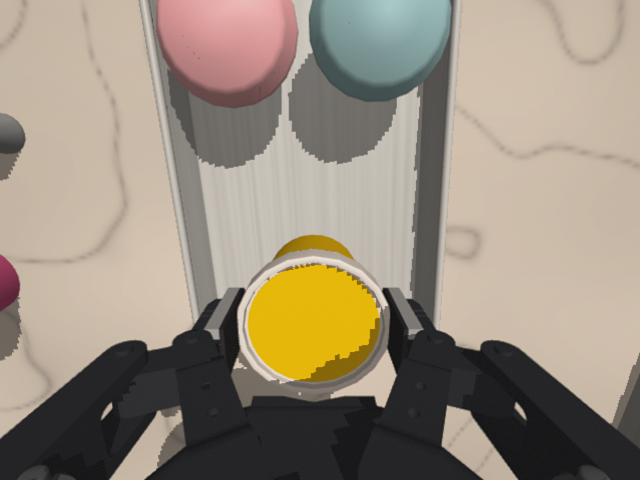

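The yellow tub is held level at (313,322), midway between the tray walls, with both cupcakes clear. I'll lower it.

```bash
python3 -m inch '[{"jaw":1,"travel":[0,0,15],"angular":[0,0,0]},{"jaw":1,"travel":[0,0,15],"angular":[0,0,0]},{"jaw":1,"travel":[0,0,9],"angular":[0,0,0]},{"jaw":1,"travel":[0,0,4],"angular":[0,0,0]},{"jaw":1,"travel":[0,0,2],"angular":[0,0,0]},{"jaw":1,"travel":[0,0,1],"angular":[0,0,0]},{"jaw":1,"travel":[0,0,0],"angular":[0,0,0]},{"jaw":1,"travel":[0,0,0],"angular":[0,0,0]},{"jaw":1,"travel":[0,0,0],"angular":[0,0,0]},{"jaw":1,"travel":[0,0,0],"angular":[0,0,0]}]'
```

```text
clock: 7.85
tcp_pos: [493.5, -286.1, 35.4]
ee_rot: [[1.0, 0.0, 0.0], [0.0, -1.0, -0.0], [0.0, 0.0, -1.0]]
wrist_force: [0.2, 0.1, -0.6]
finger_gap: 0.718
grasp_force: 65.9
```

```bash
python3 -m inch '[{"jaw":1,"travel":[0,0,1],"angular":[0,0,0]},{"jaw":1,"travel":[0,0,0],"angular":[0,0,0]},{"jaw":-1,"travel":[0,0,0],"angular":[0,0,0]},{"jaw":-1,"travel":[0,0,0],"angular":[0,0,0]},{"jaw":-1,"travel":[0,0,0],"angular":[0,0,0]},{"jaw":-1,"travel":[0,0,0],"angular":[0,0,0]},{"jaw":-1,"travel":[0,0,-20],"angular":[0,0,0]},{"jaw":-1,"travel":[0,0,-35],"angular":[0,0,0]},{"jaw":-1,"travel":[0,0,-40],"angular":[0,0,0]},{"jaw":-1,"travel":[0,0,-20],"angular":[0,0,0]}]'
python3 -m inch '[{"jaw":-1,"travel":[-3,-35,0],"angular":[0,0,0]},{"jaw":-1,"travel":[-4,-45,0],"angular":[0,0,0]},{"jaw":-1,"travel":[-4,-45,0],"angular":[0,0,0]},{"jaw":-1,"travel":[-4,-45,0],"angular":[0,0,0]},{"jaw":-1,"travel":[-4,-45,0],"angular":[0,0,0]},{"jaw":-1,"travel":[-2.5,-23.5,0],"angular":[0,0,0]},{"jaw":-1,"travel":[0,0,0],"angular":[0,0,0]},{"jaw":-1,"travel":[0,0,0],"angular":[0,0,0]},{"jaw":-1,"travel":[0,0,0],"angular":[0,0,0]},{"jaw":-1,"travel":[0,0,0],"angular":[0,0,0]}]'
python3 - <<'E'
from m import *
c=cap('wrist');s=manip.get_state();print(s['tcp_pos'],s['clock'])
for e,a in blobs(c['color'],'pink'): print(np.round(e[0],1),np.round(e[1],1),onz(c,e[0],53))
c=cap('top','t2')
for e,a in blobs(c['color'],'yellow'): print(np.round(e[0],1),np.round(e[1],1),onz(c,e[0],55))
E
```

```text
clock: 9.1
tcp_pos: [494.1, -286.5, 151.3]
ee_rot: [[1.0, 0.0, 0.002], [0.0, -1.0, -0.001], [0.002, 0.001, -1.0]]
wrist_force: [-0.4, -0.1, -0.9]
finger_gap: 0.996
grasp_force: 0.0
clock: 10.35
tcp_pos: [472.0, -48.2, 149.3]
ee_rot: [[1.0, -0.001, -0.0], [-0.001, -1.0, -0.0], [-0.0, 0.0, -1.0]]
wrist_force: [0.7, 1.0, 0.2]
finger_gap: 1.001
grasp_force: 0.0
[471.99697634 -48.12108025 149.24270009] 10.4
[312.3 242.5] [67.9 71. ] [470.68435547 -46.7956828   53.        ]
```

View pics/t2.png

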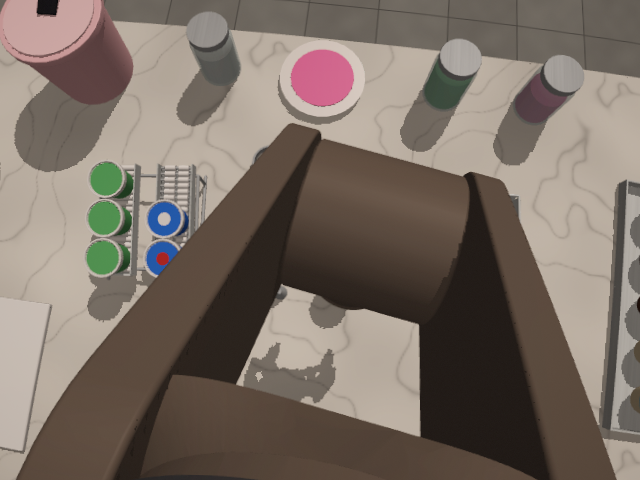

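The arm hides the tray from the top camera, so I'll check the yellow tub with the wrist camera when I return. The pink position agrees in both views.

```bash
python3 -m inch '[{"jaw":-1,"travel":[0,-0.5,20],"angular":[0,0,0]},{"jaw":-1,"travel":[0,0,30],"angular":[0,0,0]},{"jaw":-1,"travel":[0,0,30],"angular":[0,0,0]},{"jaw":-1,"travel":[0,0,24],"angular":[0,0,0]},{"jaw":-1,"travel":[0,0,12],"angular":[0,0,0]},{"jaw":-1,"travel":[0,0,0],"angular":[0,0,0]},{"jaw":1,"travel":[0,0,0],"angular":[0,0,0]},{"jaw":1,"travel":[0,0,0],"angular":[0,0,0]},{"jaw":1,"travel":[0,0,0],"angular":[0,0,0]},{"jaw":1,"travel":[0,0,0],"angular":[0,0,0]}]'
python3 -m inch '[{"jaw":1,"travel":[0,0,-15],"angular":[0,0,0]},{"jaw":1,"travel":[0,0,-35],"angular":[0,0,0]},{"jaw":1,"travel":[0,0,-40],"angular":[0,0,0]},{"jaw":1,"travel":[0,0,-30],"angular":[0,0,0]},{"jaw":1,"travel":[0,0,-20],"angular":[0,0,0]},{"jaw":1,"travel":[2,30,0],"angular":[0,0,0]},{"jaw":1,"travel":[3,40,0],"angular":[0,0,0]},{"jaw":1,"travel":[4,40,0],"angular":[0,0,0]},{"jaw":1,"travel":[4,40,0],"angular":[0,0,0]},{"jaw":1,"travel":[4,40,0],"angular":[0,0,0]}]'
```

```text
clock: 11.7
tcp_pos: [472.6, -47.2, 34.6]
ee_rot: [[1.0, 0.0, 0.002], [0.0, -1.0, -0.0], [0.002, 0.0, -1.0]]
wrist_force: [-2.4, -0.1, 14.1]
finger_gap: 0.717
grasp_force: 61.5
clock: 12.95
tcp_pos: [489.0, -238.4, 174.7]
ee_rot: [[1.0, 0.0, 0.001], [0.0, -1.0, -0.001], [0.001, 0.001, -1.0]]
wrist_force: [0.4, 0.0, -0.9]
finger_gap: 0.717
grasp_force: 65.6
```

```bash
cat > d.py <<'E'
from m import *
# white rim/lid ellipse: colored disc fit via convex hull in wrist view
E
python3 - <<'E'
from m import *
c=cap('wrist','w3');s=manip.get_state();print(s['tcp_pos'],s['clock'])
for n in('yellow','pink'):
  for e,a in blobs(c['color'],n): print(n,np.round(e[0],1),np.round(e[1],1),a,onz(c,e[0],55))
d=cap('side','s3')
for n in('yellow','pink'):
  for e,a in blobs(d['color'],n): print(n,np.round(e[0],1),np.round(e[1],1),a,onz(d,e[0],55))
o=np.hstack([c['color'][100:480,:],cv2.resize(d['color'][130:260,260:440],(526,380))])[:,:,::-1]
cv2.imwrite('pics/w3.png',cv2.resize(o,(798,260)))
E
```

```text
[ 490.19658126 -242.74546335  174.94269013] 13.0
yellow [377.  228.5] [60.9 64.2] 3061.0 [ 492.5612861  -289.75651982   55.        ]
pink [313.3 321.8] [114.3 128.3] 11519.5 [ 407.04844823 -237.78897457   55.        ]
pink [313.9 252. ] [32.4 64.1] 700.0 [ 472.34790386 -238.30140538   55.        ]
yellow [366.5 333.8] [13.6 22.1] 189.0 [414.4536711 194.6145356  55.       ]
yellow [367.8 317.9] [15.5 22.2] 268.5 [419.91508595 155.39863003  55.        ]
yellow [372.  206.1] [15.5 21.7] 226.5 [ 482.62988855 -214.41746375   55.        ]
yellow [373.1 190.9] [10.2 20.8] 164.5 [ 493.10283239 -283.64816713   55.        ]
pink [174.6 252.9] [31.2 54.7] 1339.0 [844.70933804  79.91515417  55.        ]
pink [374.4 164.1] [18.1 23. ] 237.5 [ 515.53216033 -422.79311658   55.        ]
```

View pics/w3.png

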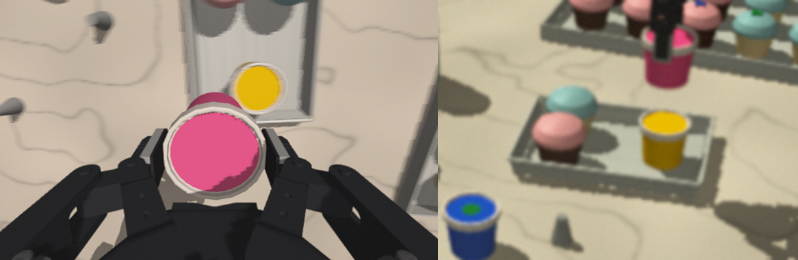

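Pink is held level, and yellow stands upright in the tray at about (493,-286). I'm moving over the stack and stopping about 12 mm above it.

```bash
python3 -m inch '[{"jaw":1,"travel":[3,35,0],"angular":[0,0,0]},{"jaw":1,"travel":[1,9,0],"angular":[0,0,0]},{"jaw":1,"travel":[0,0,0],"angular":[0,0,0]},{"jaw":1,"travel":[0,0,25],"angular":[0,0,0]},{"jaw":1,"travel":[0,0,25],"angular":[0,0,0]},{"jaw":1,"travel":[0,0,15],"angular":[0,0,0]},{"jaw":1,"travel":[0,0,9],"angular":[0,0,0]},{"jaw":1,"travel":[0,0,0],"angular":[0,0,0]},{"jaw":1,"travel":[0,0,0],"angular":[0,0,0]},{"jaw":1,"travel":[0,0,0],"angular":[0,0,0]}]'
python3 - <<'E'
from m import *
d=cap('side');s=manip.get_state();print(s['tcp_pos'],s['clock'])
cv2.imwrite('pics/s4.png',cv2.resize(d['color'][130:230,320:440],(720,600),interpolation=3)[:,:,::-1])
E
```

```text
clock: 14.3
tcp_pos: [493.4, -281.3, 99.9]
ee_rot: [[1.0, 0.0, 0.001], [0.0, -1.0, -0.001], [0.001, 0.001, -1.0]]
wrist_force: [0.5, 0.2, -0.3]
finger_gap: 0.721
grasp_force: 65.7
[ 493.26929192 -281.31907342   99.85481126] 14.35
```

View pics/s4.png

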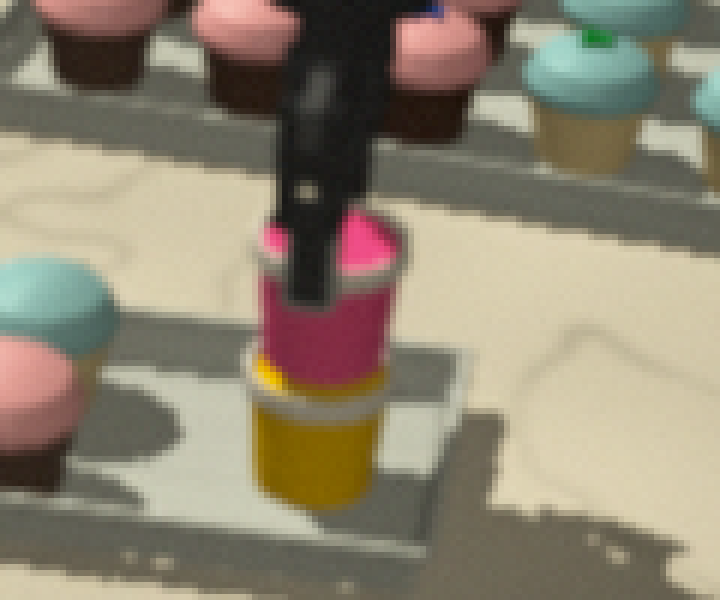

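```bash
python3 -m inch '[{"jaw":1,"travel":[0.8,5,0],"angular":[0,0,0]},{"jaw":1,"travel":[0,0,0],"angular":[0,0,0]},{"jaw":1,"travel":[0,0,4],"angular":[0,0,0]},{"jaw":1,"travel":[0,0,4],"angular":[0,0,0]},{"jaw":1,"travel":[0,0,2],"angular":[0,0,0]},{"jaw":1,"travel":[0,0,1],"angular":[0,0,0]},{"jaw":1,"travel":[0,0,0],"angular":[0,0,0]},{"jaw":1,"travel":[0,0,0],"angular":[0,0,0]},{"jaw":1,"travel":[0,0,0],"angular":[0,0,0]},{"jaw":1,"travel":[0,0,0],"angular":[0,0,0]}]'
```

```text
clock: 15.6
tcp_pos: [494.1, -286.0, 89.6]
ee_rot: [[1.0, 0.0, 0.001], [0.0, -1.0, -0.0], [0.001, 0.0, -1.0]]
wrist_force: [-5.5, 4.4, 29.5]
finger_gap: 0.722
grasp_force: 68.6
```

```bash
python3 -m inch '[{"jaw":1,"travel":[0,0,-0.7],"angular":[0,0,0]},{"jaw":1,"travel":[0,0,0],"angular":[0,0,0]},{"jaw":1,"travel":[0,0,0],"angular":[0,0,0]},{"jaw":1,"travel":[0,0,0],"angular":[0,0,0]},{"jaw":1,"travel":[0,0,0],"angular":[0,0,0]},{"jaw":1,"travel":[0,0,0],"angular":[0,0,0]},{"jaw":1,"travel":[0,0,0],"angular":[0,0,0]},{"jaw":1,"travel":[0,0,0],"angular":[0,0,0]},{"jaw":1,"travel":[0,0,0],"angular":[0,0,0]},{"jaw":1,"travel":[0,0,0],"angular":[0,0,0]}]'
python3 - <<'E'
from m import *
d=cap('side');s=manip.get_state();print(s['tcp_pos'],s['clock'],s['wrist_force'])
cv2.imwrite('pics/s5.png',cv2.resize(d['color'][130:230,320:440],(720,600),interpolation=3)[:,:,::-1])
E
```

```text
clock: 16.85
tcp_pos: [494.0, -286.0, 89.7]
ee_rot: [[1.0, 0.0, 0.0], [0.0, -1.0, -0.0], [0.0, 0.0, -1.0]]
wrist_force: [-3.7, 2.9, 17.9]
finger_gap: 0.723
grasp_force: 67.1
[ 493.93296453 -285.97812364   89.69892088] 16.9 [-3.7279802   1.97896257 17.59155582]
```

View pics/s5.png

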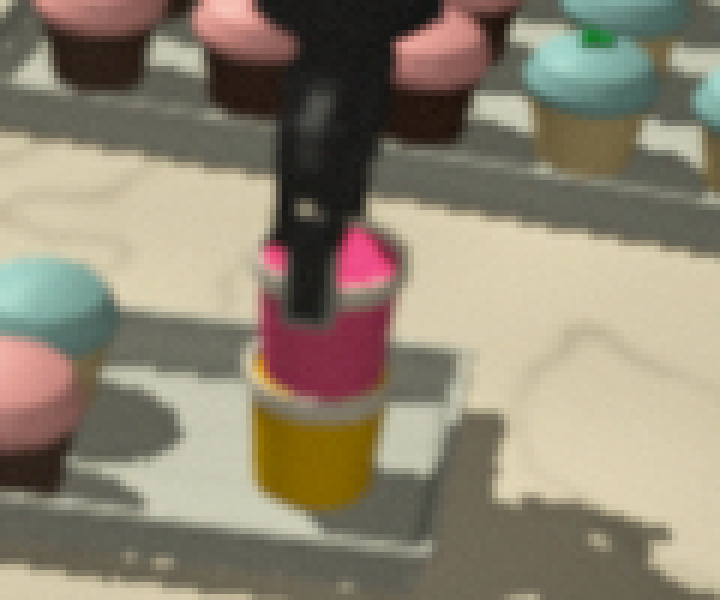

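Pink sits at +55 mm (TCP 89.7 against 34.6 at the pick), so it is seated, and no gap shows at the yellow rim. I'm releasing it and going to the lane.

```bash
python3 -m inch '[{"jaw":-1,"travel":[0,0,0],"angular":[0,0,0]},{"jaw":-1,"travel":[0,0,0],"angular":[0,0,0]},{"jaw":-1,"travel":[0,0,0],"angular":[0,0,0]},{"jaw":-1,"travel":[0,0,0],"angular":[0,0,0]},{"jaw":-1,"travel":[0,0,-15],"angular":[0,0,0]},{"jaw":-1,"travel":[0,0,-35],"angular":[0,0,0]},{"jaw":-1,"travel":[0,0,-40],"angular":[0,0,0]},{"jaw":-1,"travel":[0,-30,-5],"angular":[0,0,0]},{"jaw":-1,"travel":[-2,-48,0],"angular":[0,0,0]},{"jaw":-1,"travel":[-2,-48,0],"angular":[0,0,0]}]'
python3 -m inch '[{"jaw":-1,"travel":[-2,-48,0],"angular":[0,0,0]},{"jaw":-1,"travel":[-2,-48,0],"angular":[0,0,0]},{"jaw":-1,"travel":[-2,-48,0],"angular":[0,0,0]},{"jaw":-1,"travel":[-3,-48,0],"angular":[0,0,0]},{"jaw":-1,"travel":[-3,-48,0],"angular":[0,0,0]},{"jaw":-1,"travel":[-3,-48,0],"angular":[0,0,0]},{"jaw":-1,"travel":[-3,-48,0],"angular":[0,0,0]},{"jaw":-1,"travel":[-3,-48,0],"angular":[0,0,0]},{"jaw":-1,"travel":[0,0,0],"angular":[0,0,-5.96]},{"jaw":-1,"travel":[0,0,0],"angular":[0,7.45,0]}]'
python3 - <<'E'
from m import *
c=cap('top');s=manip.get_state();print(s['tcp_pos'],s['clock'],np.round(s['ee_rot'],3).tolist())
for n,z in(('pink',108),('blue',50)):
  for e,a in blobs(c['color'],n): print(n,np.round(e[0],1),np.round(e[1],1),a,onz(c,e[0],z))
E
```

```text
clock: 18.15
tcp_pos: [489.8, -159.1, 185.2]
ee_rot: [[1.0, -0.001, 0.001], [-0.001, -1.0, -0.0], [0.001, 0.0, -1.0]]
wrist_force: [0.2, 0.0, -0.5]
finger_gap: 0.998
grasp_force: 0.0
clock: 19.4
tcp_pos: [470.6, 225.1, 184.9]
ee_rot: [[0.985, 0.106, 0.133], [0.105, -0.994, 0.015], [0.133, -0.0, -0.991]]
wrist_force: [0.3, -0.9, -0.1]
finger_gap: 0.997
grasp_force: 0.0
[467.22645822 224.00091535 184.3910496 ] 19.45 [[0.985, 0.105, 0.137], [0.104, -0.994, 0.015], [0.138, -0.0, -0.99]]
pink [493.  287.5] [31.6 33.6] 832.0 [ 493.2628856 -286.8370655  108.       ]
pink [321.9  77.4] [55.  61.2] 2639.5 [822.43763885  23.00439971 108.        ]
blue [163.5 270.2] [ 8.3 23.5] 118.5 [464.40969676 255.50319997  50.        ]
blue [163.7 218.6] [31.2 32.2] 786.5 [554.09062577 271.8303654   50.        ]
blue [351.6 178. ] [27.9 29. ] 632.0 [665.41424247 -48.25407485  50.        ]
```

Run:
```python
from m import *
c=cap('wrist','w6');s=manip.get_state();print(s['tcp_pos'],s['clock'],np.round(s['ee_rot'],3).tolist())
for e,a in blobs(c['color'],'blue'): print(np.round(e[0],1),np.round(e[1],1),a,onz(c,e[0],104.5),onz(c,e[0],112.8))
```

```text
[466.61274409 223.69068488 184.51731681] 19.5 [[0.986, 0.105, 0.13], [0.104, -0.994, 0.014], [0.131, 0.0, -0.991]]
[290.5 245.4] [71.6 75.5] 4245.5 [477.8358481  242.00915182 104.5       ] [479.29069064 241.5736535  112.8       ]
[288.8 151.3] [81.6 84.1] 5390.5 [541.92244617 249.15589068 104.5       ] [541.07480715 248.46362675 112.8       ]
[620.7  66.1] [42.9 65.4] 1852.0 [617.31299936  40.36924181 104.5       ] [613.75675412  47.17819377 112.8       ]
```

View pics/w6.png

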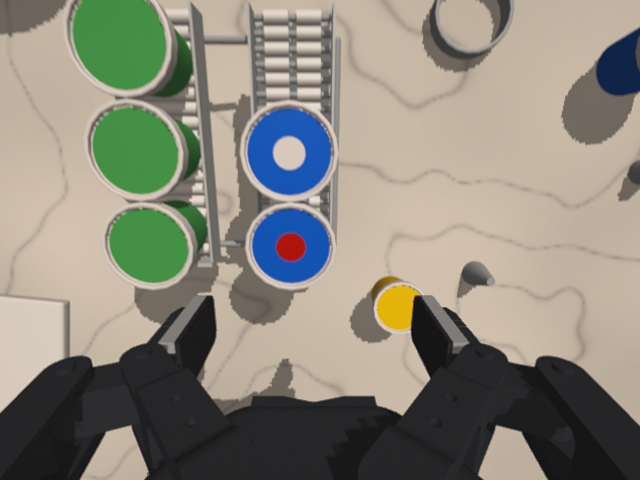

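The red dot is at (290,247), the white dot at (289,153), and the lane is vertical in the picture, so the tool is aligned with it. The fingers fit between the green lids and the open side. I'm descending along the lane normal.

```bash
python3 -m inch '[{"jaw":-1,"travel":[3.3,-16.7,0],"angular":[0,0,0]},{"jaw":-1,"travel":[0,0,25],"angular":[0,0,0]},{"jaw":-1,"travel":[0,0,25],"angular":[0,0,0]},{"jaw":-1,"travel":[0,0,25],"angular":[0,0,0]},{"jaw":-1,"travel":[0,0,0],"angular":[0,0,0]},{"jaw":-1,"travel":[0,0,0],"angular":[0,0,0]},{"jaw":-1,"travel":[0,0,0],"angular":[0,0,0]},{"jaw":-1,"travel":[0,0,0],"angular":[0,0,0]},{"jaw":-1,"travel":[0,0,0],"angular":[0,0,0]},{"jaw":-1,"travel":[0,0,0],"angular":[0,0,0]}]'
python3 - <<'E'
from m import *
s=manip.get_state();R=np.array(s['ee_rot']);print(s['tcp_pos'],R.T@(np.array([481,242,85.7])-s['tcp_pos']))
E
```

```text
clock: 20.75
tcp_pos: [480.0, 241.9, 110.3]
ee_rot: [[0.986, 0.104, 0.129], [0.103, -0.995, 0.014], [0.13, -0.0, -0.992]]
wrist_force: [0.2, -1.1, 0.3]
finger_gap: 1.001
grasp_force: 0.0
[479.95781039 241.88711193 110.25805098] [-2.14987222e+00 -2.00535881e-03  2.44862169e+01]
```

```bash
python3 -m inch '[{"jaw":-1,"travel":[-2,0,10],"angular":[0,0,0]},{"jaw":-1,"travel":[0,0,10],"angular":[0,0,0]},{"jaw":-1,"travel":[0,0,4],"angular":[0,0,0]},{"jaw":-1,"travel":[0,0,0],"angular":[0,0,0]},{"jaw":-1,"travel":[0,0,0],"angular":[0,0,0]},{"jaw":1,"travel":[0,0,0],"angular":[0,0,0]},{"jaw":1,"travel":[0,0,0],"angular":[0,0,0]},{"jaw":1,"travel":[0,0,0],"angular":[0,0,0]},{"jaw":1,"travel":[0,0,0],"angular":[0,0,0]},{"jaw":1,"travel":[0,0,0],"angular":[0,0,0]}]'
```

```text
clock: 22.0
tcp_pos: [481.4, 242.0, 86.9]
ee_rot: [[0.986, 0.104, 0.13], [0.103, -0.995, 0.014], [0.131, -0.0, -0.991]]
wrist_force: [-3.0, -3.0, 14.1]
finger_gap: 0.725
grasp_force: 61.4
```

```bash
python3 -m inch '[{"jaw":1,"travel":[0,0,-10],"angular":[0,0,0]},{"jaw":1,"travel":[0,0,-15],"angular":[0,0,0]},{"jaw":1,"travel":[0,0,-20],"angular":[0,0,0]},{"jaw":1,"travel":[0,0,-25],"angular":[0,0,0]},{"jaw":1,"travel":[0,0,-30],"angular":[0,0,0]},{"jaw":1,"travel":[0,0,-30],"angular":[0,0,0]},{"jaw":1,"travel":[0,0,-20],"angular":[0,0,0]},{"jaw":1,"travel":[0,0,0],"angular":[0,-7.45,0]},{"jaw":1,"travel":[0,0,0],"angular":[0,0,5.96]},{"jaw":1,"travel":[0,0,0],"angular":[0,0,0]}]'
python3 - <<'E'
from m import *
c=cap('wrist','w7');s=manip.get_state();print(s['tcp_pos'],s['clock'],np.round(s['ee_rot'],3).tolist())
E
```

```text
clock: 23.25
tcp_pos: [461.7, 240.0, 235.4]
ee_rot: [[1.0, 0.0, 0.0], [0.0, -1.0, 0.0], [0.0, -0.0, -1.0]]
wrist_force: [0.6, -0.9, -0.2]
finger_gap: 0.721
grasp_force: 65.3
[461.46797409 239.91982374 235.26215157] 23.3 [[1.0, 0.002, 0.0], [0.002, -1.0, 0.0], [0.0, -0.0, -1.0]]
```

View pics/w7.png

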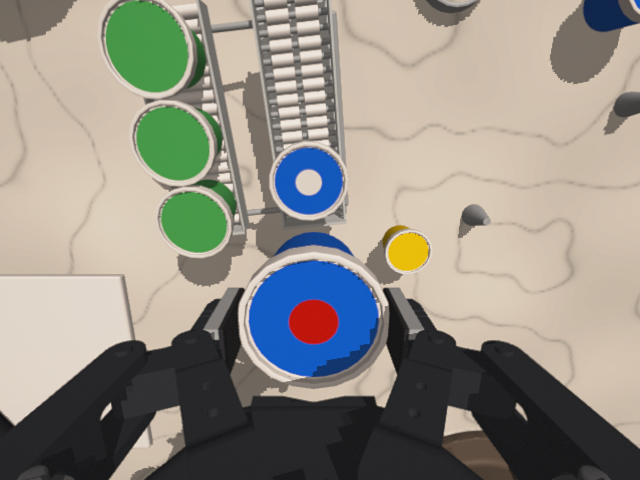

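blue_next (white dot, (309,182)) has rolled to the stop. The old blue tub is held at (314,321), the same place in the tool as the earlier tubs.

```bash
python3 -m inch '[{"jaw":1,"travel":[3,30,0],"angular":[0,0,0]},{"jaw":1,"travel":[3,48,0],"angular":[0,0,0]},{"jaw":1,"travel":[3,48,0],"angular":[0,0,0]},{"jaw":1,"travel":[3,48,0],"angular":[0,0,0]},{"jaw":1,"travel":[3,48,0],"angular":[0,0,0]},{"jaw":1,"travel":[3,48,0],"angular":[0,0,0]},{"jaw":1,"travel":[3,48,0],"angular":[0,0,0]},{"jaw":1,"travel":[3,48,0],"angular":[0,0,0]},{"jaw":1,"travel":[3,48,0],"angular":[0,0,0]},{"jaw":1,"travel":[3,48,0],"angular":[0,0,0]}]'
python3 -m inch '[{"jaw":1,"travel":[2.5,44,0],"angular":[0,0,0]},{"jaw":1,"travel":[0,20,0],"angular":[0,0,0]},{"jaw":1,"travel":[0,0,20],"angular":[0,0,0]},{"jaw":1,"travel":[0,0,25],"angular":[0,0,0]},{"jaw":1,"travel":[0,0,20],"angular":[0,0,0]},{"jaw":1,"travel":[0,0,12],"angular":[0,0,0]},{"jaw":1,"travel":[0,0,0],"angular":[0,0,0]},{"jaw":1,"travel":[0,0,0],"angular":[0,0,0]},{"jaw":1,"travel":[0,0,0],"angular":[0,0,0]},{"jaw":1,"travel":[0,0,0],"angular":[0,0,0]}]'
```

```text
clock: 24.55
tcp_pos: [491.4, -223.3, 235.2]
ee_rot: [[1.0, 0.003, 0.0], [0.003, -1.0, -0.0], [0.0, 0.0, -1.0]]
wrist_force: [0.0, -0.4, -0.7]
finger_gap: 0.723
grasp_force: 65.4
clock: 25.8
tcp_pos: [494.5, -286.2, 158.2]
ee_rot: [[1.0, 0.0, 0.001], [0.0, -1.0, -0.0], [0.001, 0.0, -1.0]]
wrist_force: [0.5, -1.4, -0.5]
finger_gap: 0.725
grasp_force: 65.4
```

```bash
python3 -m inch '[{"jaw":1,"travel":[-0.5,0,4],"angular":[0,0,0]},{"jaw":1,"travel":[0,0,4],"angular":[0,0,0]},{"jaw":1,"travel":[0,0,3],"angular":[0,0,0]},{"jaw":1,"travel":[0,0,2],"angular":[0,0,0]},{"jaw":1,"travel":[0,0,1],"angular":[0,0,0]},{"jaw":1,"travel":[0,0,0.5],"angular":[0,0,0]},{"jaw":1,"travel":[0,0,0],"angular":[0,0,0]},{"jaw":1,"travel":[0,0,0],"angular":[0,0,0]},{"jaw":1,"travel":[0,0,0],"angular":[0,0,0]},{"jaw":1,"travel":[0,0,0],"angular":[0,0,0]}]'
```

```text
clock: 27.05
tcp_pos: [493.8, -286.1, 143.3]
ee_rot: [[1.0, 0.0, 0.0], [0.0, -1.0, -0.0], [0.0, 0.0, -1.0]]
wrist_force: [-0.0, 1.1, -0.0]
finger_gap: 0.72
grasp_force: 65.4
```

```bash
python3 -m inch '[{"jaw":1,"travel":[0,0,0.5],"angular":[0,0,0]},{"jaw":1,"travel":[0,0,0.5],"angular":[0,0,0]},{"jaw":1,"travel":[0,0,0],"angular":[0,0,0]},{"jaw":1,"travel":[0,0,0],"angular":[0,0,0]},{"jaw":1,"travel":[0,0,0],"angular":[0,0,0]},{"jaw":1,"travel":[0,0,0],"angular":[0,0,0]},{"jaw":1,"travel":[0,0,0],"angular":[0,0,0]},{"jaw":1,"travel":[0,0,0],"angular":[0,0,0]},{"jaw":1,"travel":[0,0,0],"angular":[0,0,0]},{"jaw":1,"travel":[0,0,0],"angular":[0,0,0]}]'
```

```text
clock: 28.3
tcp_pos: [494.2, -286.1, 143.2]
ee_rot: [[1.0, 0.0, 0.001], [0.0, -1.0, -0.0], [0.001, 0.0, -1.0]]
wrist_force: [-1.0, 2.9, 14.8]
finger_gap: 0.725
grasp_force: 66.9
```

```bash
python3 -m inch '[{"jaw":-1,"travel":[0,0,0],"angular":[0,0,0]},{"jaw":-1,"travel":[0,0,0],"angular":[0,0,0]},{"jaw":-1,"travel":[0,0,0],"angular":[0,0,0]},{"jaw":-1,"travel":[0,0,0],"angular":[0,0,0]},{"jaw":-1,"travel":[0,0,-15],"angular":[0,0,0]},{"jaw":-1,"travel":[0,0,-30],"angular":[0,0,0]},{"jaw":-1,"travel":[0,0,-25],"angular":[0,0,0]},{"jaw":-1,"travel":[0,0,0],"angular":[0,0,0]},{"jaw":-1,"travel":[28.4,-39.6,0],"angular":[0,0,0]},{"jaw":-1,"travel":[28.4,-39.6,0],"angular":[0,0,0]}]'
python3 -m inch '[{"jaw":-1,"travel":[28.4,-39.6,0],"angular":[0,0,0]},{"jaw":-1,"travel":[28.4,-39.6,0],"angular":[0,0,0]},{"jaw":-1,"travel":[28.4,-39.6,0],"angular":[0,0,0]},{"jaw":-1,"travel":[28.4,-39.6,0],"angular":[0,0,0]},{"jaw":-1,"travel":[0,0,30],"angular":[0,0,0]},{"jaw":-1,"travel":[0,0,30],"angular":[0,0,0]},{"jaw":-1,"travel":[0,0,0],"angular":[0,0,0]},{"jaw":-1,"travel":[0,0,0],"angular":[0,0,0]},{"jaw":-1,"travel":[0,0,0],"angular":[0,0,0]},{"jaw":-1,"travel":[0,0,0],"angular":[0,0,0]}]'
python3 - <<'E'
from m import *
c=cap('wrist');d=cap('side');t=cap('top');s=manip.get_state();print(s['tcp_pos'],s['clock'])
for n,q,z in(('w',c,53),('top',t,161),('top',t,104.5)):
  for e,a in blobs(q['color'],'blue'): print(n,np.round(e[0],1),np.round(e[1],1),a,onz(q,e[0],z))
o=np.hstack([cv2.resize(d['color'][110:230,300:420],(400,400),interpolation=3),cv2.resize(t['color'][160:340,400:560],(400,400))])
cv2.imwrite('pics/st.png',o[:,:,::-1])
E
```

```text
clock: 29.55
tcp_pos: [550.9, -206.2, 212.4]
ee_rot: [[1.0, -0.001, 0.0], [-0.001, -1.0, 0.0], [0.0, -0.0, -1.0]]
wrist_force: [0.4, 0.3, -0.1]
finger_gap: 0.999
grasp_force: 0.0
clock: 30.8
tcp_pos: [664.6, -48.6, 153.3]
ee_rot: [[1.0, -0.0, 0.001], [-0.0, -1.0, -0.0], [0.001, 0.0, -1.0]]
wrist_force: [0.0, 0.2, 0.4]
finger_gap: 1.003
grasp_force: 0.0
[664.30620159 -48.49835935 152.69179702] 30.95
w [312.4 241.4] [66.8 69.5] 3643.5 [663.06270014 -47.24499516  53.        ]
top [508.2 284.2] [41.2 55.8] 86.0 [ 494.29738278 -289.5613253   161.        ]
top [506.7 283.5] [33.8 36.3] 960.5 [ 495.01010228 -287.26579765  161.        ]
top [162.4 258.3] [31.2 32.3] 789.5 [473.66062682 220.65177092 161.        ]
top [508.2 284.2] [41.2 55.8] 86.0 [ 501.59202863 -312.50702967  104.5       ]
top [506.7 283.5] [33.8 36.3] 960.5 [ 502.36556153 -310.01563418  104.5       ]
top [162.4 258.3] [31.2 32.3] 789.5 [479.19442403 241.24043014 104.5       ]
```

View pics/st.png

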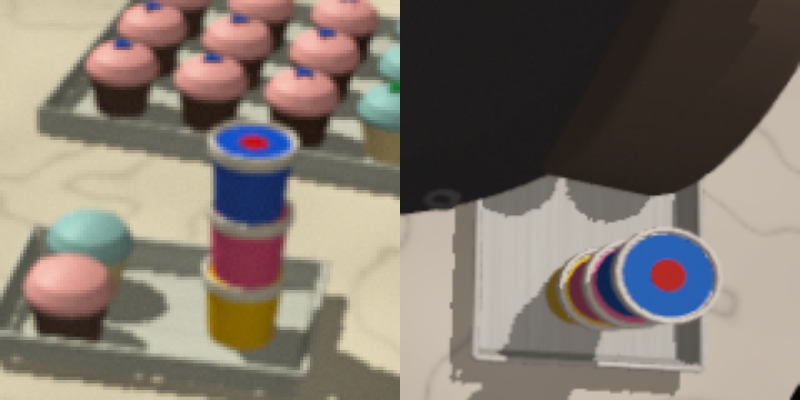

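The stack stands straight: yellow, pink, blue with its lid at (495,-287). blue_next is exactly where the oldest one stood. Next I grasp blue_new.

```bash
python3 -m inch '[{"jaw":-1,"travel":[-0.5,-0.5,20],"angular":[0,0,0]},{"jaw":-1,"travel":[0,0,30],"angular":[0,0,0]},{"jaw":-1,"travel":[0,0,30],"angular":[0,0,0]},{"jaw":-1,"travel":[0,0,25],"angular":[0,0,0]},{"jaw":-1,"travel":[0,0,14],"angular":[0,0,0]},{"jaw":-1,"travel":[0,0,0],"angular":[0,0,0]},{"jaw":1,"travel":[0,0,0],"angular":[0,0,0]},{"jaw":1,"travel":[0,0,0],"angular":[0,0,0]},{"jaw":1,"travel":[0,0,0],"angular":[0,0,0]},{"jaw":1,"travel":[0,0,0],"angular":[0,0,0]}]'
python3 -m inch '[{"jaw":1,"travel":[0,0,-15],"angular":[0,0,0]},{"jaw":1,"travel":[0,0,-35],"angular":[0,0,0]},{"jaw":1,"travel":[0,0,-40],"angular":[0,0,0]},{"jaw":1,"travel":[0,0,-40],"angular":[0,0,0]},{"jaw":1,"travel":[0,0,-30],"angular":[0,0,0]},{"jaw":1,"travel":[0,0,0],"angular":[0,0,-5.96]},{"jaw":1,"travel":[0,0,0],"angular":[0,7.45,0]},{"jaw":1,"travel":[0,0,0],"angular":[0,0,0]},{"jaw":1,"travel":[0,0,0],"angular":[0,0,0]},{"jaw":1,"travel":[0,0,0],"angular":[0,0,0]}]'
python3 - <<'E'
from m import *
s=manip.get_state();R=np.array(s['ee_rot'])
lx=np.array([.9862,.1029,.1296]);lz=np.array([-.129,-.0134,.9916]);o=np.array([485.8,242.0,52])
for x,z in((76,34.5),(76,80)): print(R.T@(o+x*lx+z*lz-s['tcp_pos']),o+x*lx+z*lz)
print(s['tcp_pos'],np.round(R,3).tolist())
E
```

```text
clock: 32.2
tcp_pos: [664.4, -47.9, 35.1]
ee_rot: [[1.0, 0.0, 0.002], [0.0, -1.0, -0.0], [0.002, 0.0, -1.0]]
wrist_force: [-2.4, 0.6, 8.4]
finger_gap: 0.726
grasp_force: 63.2
clock: 33.45
tcp_pos: [664.5, -47.9, 193.6]
ee_rot: [[0.986, 0.104, 0.128], [0.103, -0.995, 0.013], [0.129, 0.0, -0.992]]
wrist_force: [0.5, 0.6, -1.7]
finger_gap: 0.726
grasp_force: 65.5
[ -88.61979757 -306.91760565   86.83417322] [556.3007 249.3581  96.0598]
[ -88.64637424 -306.91616953   41.33210807] [550.4312 248.7484 141.1776]
[664.49576039 -47.89959599 193.64950182] [[0.986, 0.104, 0.128], [0.103, -0.995, 0.013], [0.129, 0.0, -0.992]]
```

```bash
python3 -m inch '[{"jaw":1,"travel":[-12.6,-43.8,0],"angular":[0,0,0]},{"jaw":1,"travel":[-12.6,-43.8,0],"angular":[0,0,0]},{"jaw":1,"travel":[-12.7,-43.8,0],"angular":[0,0,0]},{"jaw":1,"travel":[-12.7,-43.9,0],"angular":[0,0,0]},{"jaw":1,"travel":[-12.7,-43.9,0],"angular":[0,0,0]},{"jaw":1,"travel":[-12.7,-43.9,0],"angular":[0,0,0]},{"jaw":1,"travel":[-12.6,-43.9,0],"angular":[0,0,0]},{"jaw":1,"travel":[0,0,20],"angular":[0,0,0]},{"jaw":1,"travel":[0,0,20],"angular":[0,0,0]},{"jaw":1,"travel":[0,0,0],"angular":[0,0,0]}]'
python3 - <<'E'
from m import *
s=manip.get_state();R=np.array(s['ee_rot'])
lx=np.array([.9862,.1029,.1296]);lz=np.array([-.129,-.0134,.9916]);o=np.array([485.8,242.0,52])
print(R.T@(o+76*lx+34.5*lz-s['tcp_pos']),s['tcp_pos'])
c=cap('wrist','w9')
E
```

```text
clock: 34.7
tcp_pos: [549.1, 248.9, 140.8]
ee_rot: [[0.987, 0.104, 0.126], [0.104, -0.995, 0.012], [0.127, 0.001, -0.992]]
wrist_force: [-0.4, -0.3, -1.2]
finger_gap: 0.723
grasp_force: 65.7
[ 1.44319091  0.26047453 45.26162413] [549.13837067 248.91752616 140.77302175]
```

View pics/w9.png

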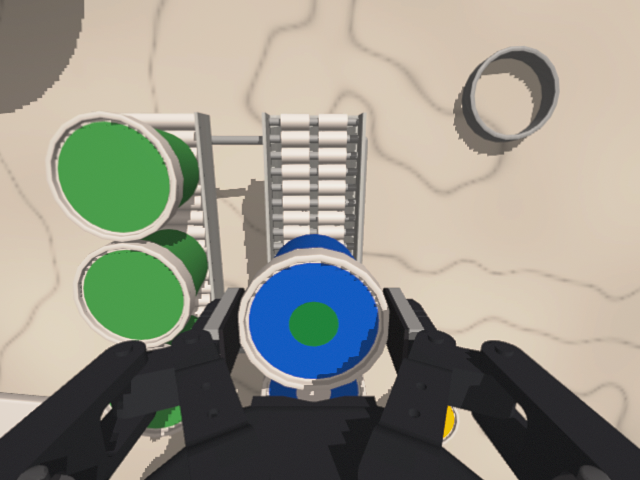

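blue_new (green dot at (314,324)) is over the lane and centred between the walls, which are at columns 268 and 362. Lowering it.

```bash
python3 -m inch '[{"jaw":1,"travel":[1.4,0,15],"angular":[0,0,0]},{"jaw":1,"travel":[0,0,12],"angular":[0,0,0]},{"jaw":1,"travel":[0,0,9],"angular":[0,0,0]},{"jaw":1,"travel":[0,0,5],"angular":[0,0,0]},{"jaw":1,"travel":[0,0,2],"angular":[0,0,0]},{"jaw":1,"travel":[0,0,0],"angular":[0,0,0]},{"jaw":1,"travel":[0,0,0],"angular":[0,0,0]},{"jaw":1,"travel":[0,0,0],"angular":[0,0,0]},{"jaw":1,"travel":[0,0,0],"angular":[0,0,0]},{"jaw":1,"travel":[0,0,0],"angular":[0,0,0]}]'
python3 - <<'E'
from m import *
s=manip.get_state();R=np.array(s['ee_rot'])
lx=np.array([.9862,.1029,.1296]);lz=np.array([-.129,-.0134,.9916]);o=np.array([485.8,242.0,52])
print(R.T@(o+76*lx+34.5*lz-s['tcp_pos']),s['tcp_pos'])
E
```

```text
clock: 36.0
tcp_pos: [556.4, 249.6, 99.7]
ee_rot: [[0.986, 0.104, 0.129], [0.103, -0.995, 0.014], [0.13, -0.0, -0.992]]
wrist_force: [0.5, -0.4, -1.1]
finger_gap: 0.727
grasp_force: 65.7
[-0.63432643  0.21884275  3.59288748] [556.43988718 249.59248982  99.70463071]
```

```bash
python3 -m inch '[{"jaw":1,"travel":[0,0,1],"angular":[0,0,0]},{"jaw":1,"travel":[0,0,1],"angular":[0,0,0]},{"jaw":1,"travel":[0,0,0.5],"angular":[0,0,0]},{"jaw":1,"travel":[0,0,0],"angular":[0,0,0]},{"jaw":1,"travel":[0,0,0],"angular":[0,0,0]},{"jaw":1,"travel":[0,0,0],"angular":[0,0,0]},{"jaw":1,"travel":[0,0,0],"angular":[0,0,0]},{"jaw":1,"travel":[0,0,0],"angular":[0,0,0]},{"jaw":1,"travel":[0,0,0],"angular":[0,0,0]},{"jaw":1,"travel":[0,0,0],"angular":[0,0,0]}]'
```

```text
clock: 37.25
tcp_pos: [556.7, 249.6, 97.1]
ee_rot: [[0.986, 0.104, 0.129], [0.103, -0.995, 0.013], [0.13, -0.0, -0.992]]
wrist_force: [-0.0, -0.8, -0.9]
finger_gap: 0.724
grasp_force: 65.7
```

```bash
python3 -m inch '[{"jaw":1,"travel":[0,0,0.5],"angular":[0,0,0]},{"jaw":1,"travel":[0,0,0.5],"angular":[0,0,0]},{"jaw":1,"travel":[0,0,0],"angular":[0,0,0]},{"jaw":1,"travel":[0,0,0],"angular":[0,0,0]},{"jaw":1,"travel":[0,0,0],"angular":[0,0,0]},{"jaw":1,"travel":[0,0,0],"angular":[0,0,0]},{"jaw":1,"travel":[0,0,0],"angular":[0,0,0]},{"jaw":1,"travel":[0,0,0],"angular":[0,0,0]},{"jaw":1,"travel":[0,0,0],"angular":[0,0,0]},{"jaw":1,"travel":[0,0,0],"angular":[0,0,0]}]'
```

```text
clock: 38.5
tcp_pos: [557.3, 249.7, 96.8]
ee_rot: [[0.986, 0.104, 0.13], [0.103, -0.995, 0.014], [0.131, -0.0, -0.991]]
wrist_force: [-2.4, -2.1, 9.4]
finger_gap: 0.726
grasp_force: 66.8
```

Contact. I'm releasing, waiting while it rolls, and lifting off along the normal.

```bash
python3 -m inch '[{"jaw":-1,"travel":[0,0,0],"angular":[0,0,0]},{"jaw":-1,"travel":[0,0,0],"angular":[0,0,0]},{"jaw":-1,"travel":[0,0,0],"angular":[0,0,0]},{"jaw":-1,"travel":[0,0,0],"angular":[0,0,0]},{"jaw":-1,"travel":[0,0,0],"angular":[0,0,0]},{"jaw":-1,"travel":[0,0,-15],"angular":[0,0,0]},{"jaw":-1,"travel":[0,0,-30],"angular":[0,0,0]},{"jaw":-1,"travel":[0,0,-35],"angular":[0,0,0]},{"jaw":-1,"travel":[-10,0,-30],"angular":[0,0,0]},{"jaw":-1,"travel":[-20,0,0],"angular":[0,0,0]}]'
python3 -m inch '[{"jaw":-1,"travel":[-20,30,0],"angular":[0,0,0]},{"jaw":-1,"travel":[-20,45,0],"angular":[0,0,0]},{"jaw":-1,"travel":[0,45,0],"angular":[0,0,0]},{"jaw":-1,"travel":[0,45,0],"angular":[0,0,0]},{"jaw":-1,"travel":[0,45,0],"angular":[0,0,0]},{"jaw":-1,"travel":[0,30,0],"angular":[0,0,0]},{"jaw":-1,"travel":[0,0,0],"angular":[0,0,0]},{"jaw":-1,"travel":[0,0,0],"angular":[0,0,0]},{"jaw":-1,"travel":[0,0,0],"angular":[0,0,0]},{"jaw":-1,"travel":[0,0,0],"angular":[0,0,0]}]'
python3 - <<'E'
from m import *
t=cap('top');d=cap('side');s=manip.get_state();print(s['clock'],s['tcp_pos'],s['wrist_force'])
for e,a in blobs(t['color'],'blue'): print(np.round(e[0],1),np.round(e[1],1),a,onz(t,e[0],104.5),onz(t,e[0],112.8))
o=np.hstack([t['color'],d['color']]);cv2.imwrite('pics/fin.png',cv2.resize(o,(800,300),interpolation=3)[:,:,::-1])
E
```

```text
clock: 39.75
tcp_pos: [514.4, 245.7, 204.9]
ee_rot: [[0.986, 0.104, 0.134], [0.103, -0.995, 0.016], [0.135, -0.002, -0.991]]
wrist_force: [0.0, -0.3, 0.2]
finger_gap: 1.0
grasp_force: 0.0
clock: 41.0
tcp_pos: [498.5, 3.0, 196.3]
ee_rot: [[0.986, 0.105, 0.129], [0.104, -0.994, 0.014], [0.13, -0.0, -0.992]]
wrist_force: [1.1, 0.3, 0.2]
finger_gap: 1.001
grasp_force: 0.0
41.1 [498.56562285   2.73045609 196.16304717] [-0.70820694  0.00966129 -0.2085129 ]
[508.2 284.2] [41.2 55.8] 86.0 [ 501.59202863 -312.50702967  104.5       ] [ 500.52042579 -309.13624478  112.8       ]
[506.7 283.6] [33.8 36.4] 963.5 [ 502.30139053 -310.0344752   104.5       ] [ 501.22159516 -306.69224622  112.8       ]
```

View pics/fin.png

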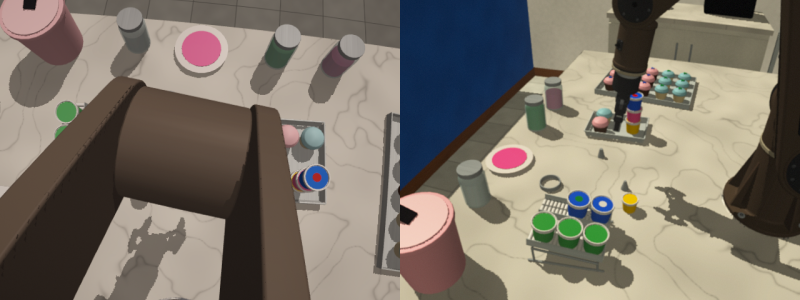

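Run:
```python
from m import *
d=cap('side')
h=cv2.cvtColor(d['color'],cv2.COLOR_RGB2HSV)
for n,b,lo,hi in(('white',(314,318,334,336),(0,0,110),(180,80,255)),('green',(277,310,296,325),(50,100,40),(80,255,255))):
    M=cv2.moments(cv2.inRange(h[b[1]:b[3],b[0]:b[2]],lo,hi),True);print(n,M['m00'],M['m10']/M['m00']+b[0],M['m01']/M['m00']+b[1])
```

```text
white 104.0 324.0 325.9423076923077
green 74.0 286.0 317.5
```

Both lane tubs show at the same pixels the original two had: (324,326) and (286,317). They are rolled down against the stop and each other, so I'm handing in.

```bash
python3 -c "
from workcell import manip
print(manip.close_job())"
```

```text
the job is handed in; nothing more can be done
None
```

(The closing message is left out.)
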